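# Close a pickling crock with its nested lids, pump the seal, and lift the cover off alone

## Task

Pick up the nested lids from the cork trivet by the inner lid's knob, so that the inner lid carries the cover, and set them down together, not dropped, on the open pickle crock: inner lid on its ledge, cover on the rim. Let go, push the sprung pump plunger on top of the knob fully down and let it spring back. Then, so that the seal can be checked, lift the cover alone straight up by its collar, well clear of the knob, leaving the inner lid undisturbed and the other things where they are, and finish still holding the cover level in the air above the crock.

Things in the scene. Friction and masses are not known exactly. Their poses are not given: they have to be found in the camera images.
- crock: Open round white stoneware crock with pickles inside, fixed, 148 mm across, rim 110 mm above the table. Stepped mouth: 128 mm bore for the top 14 mm, then a flat ledge (100 mm hole) at height 96 mm. Origin: centre of its underside. Stands left or right of the robot's centre line; the closed crock at the back is not part of the job.
- crock_seat (a point): Centre of the crock's inner ledge, 96 mm above the table; the inner lid's underside rests at this height.
- crock_rim (a point): Centre of the crock's mouth at rim height, 110 mm above the table; the cover's underside rests at this height.
- trivet: Fixed cork disc, 136 mm across, 18 mm high, on which the nested lids stand at the start. Origin: centre of its underside.
- inner_lid: Loose beech inner lid, about 0.21 kg: flange 120 mm across, 6 mm thick (lower edge chamfered), a shoulder 80 mm across up to 11 mm, and a straight round knob 24 mm in diameter up to 77 mm. Nested under the cover at the start: the cover rests on the shoulder and the knob stands 32 mm out of the cover's collar. Any yaw is equal. Origin: centre of its flat underside, z up.
- knob_top (a point): Centre of the knob's flat top face, 77 mm above the inner lid's underside (the plunger stands 8 mm higher).
- plunger_top (a point): Top of the pump plunger, a 14 mm steel pin on the knob's axis; at rest 85 mm above the inner lid's underside, moves down with the plunger.
- plunger (a joint): Stroke of the sprung pump plunger: 0 = up (rest), 0.006 m = fully down. Spring needs 2 N to start and 5 N at full stroke; it springs back when let go. Fully down it still stands 2 mm above the knob.
- cover: Loose white stoneware cover, about 0.28 kg: disc 152 mm across, 8 mm thick, with a round collar (tube) in the middle, 46 mm outside, 32 mm inside, its top 34 mm above the disc's underside. The 24 mm knob passes freely through. Nested, its underside is 11 mm above the inner lid's; on the crock it rests on the rim and leaves the knob after 63 mm of lift. Origin: centre of the underside, z up.
- collar_top (a point): Centre of the collar's top edge, 34 mm above the cover's underside.
- spice_jar: Bystander: small amber jar, 39 mm across, 64 mm tall, standing between crock and trivet. Origin: centre of its underside.
- jar_a: Bystander: pickle jar with red lid, 84 mm across, 130 mm tall, at the back. Origin: underside centre.
- jar_b: Bystander: pickle jar with steel lid, 84 mm across, 130 mm tall, at the back. Origin: underside centre.
- juice_jar: Bystander: jar of red preserve, 90 mm across, 158 mm tall, at the back. Origin: underside centre.
- jar_cap: Bystander: loose red screw lid, 76 mm across, 14 mm high, lying near the robot. Origin: underside centre.
- spoon: Bystander: wooden spoon lying on the left of the table.
- bowl: Bystander: blue bowl, 120 mm across, 50 mm high, on the right of the table. Origin: underside centre.

How it is judged:
By the outcome, as a careful person would: the job done as asked, in the order asked, and still so for the second after the job is handed in, while the arm keeps its last pose, push and grip.
It also fails if it takes over 64 s, if anything falls off the work surface, if the arm or the gripper's body presses on something with over 40 N, if the wrist force passes 120 N, or if a joint passes its speed limit or range.

## Robot

A 6-joint arm with a two-finger parallel gripper is mounted at the origin on the work surface. World frame = base frame: x ahead of the robot, y to its left, z up, the work surface at z = 0. Lengths are in m, angles in rad, forces in N, time in s.
With the tool pointing down it reaches from about 0.25 to 0.775 m from the base axis. Payload 4 kg.
Tool frame: the origin (TCP) lies on the centre line of the jaws, within the pads' length; the fingertips stand 17 mm ahead of it and the grasp point (between the pads) lies 2 mm behind it; z points along the fingers, y is the line along which they close (so a half turn about z gives the same grasp; the last joint's range is limited). The gripper opens to 94 mm and grips with 3 to 60 N. Pads are 16 mm wide; open, the fingers measure 119 mm over their backs; the gripper's body (75 mm by 177 mm) begins 78 mm behind the grasp point.
Start: joints at [-1.34, 0.087, 1.371, -0, 1.684, -0.103], TCP at [0.18, -0.52, 0.223] pointing down, gripper open.
Joint ranges: [-3.1, 3.1], [-0.76, 2.03], [0.27, 2.55], [-1.08, 4.22], [0.17, 2.65], [-2.57, 2.57]. Speed limits (rad/s): [2.79, 2.79, 3.14, 3.14, 3.14, 3.14].

## Interface

Orientations are given as [roll, pitch, yaw] about the fixed x, y, z axes, in that order (R = Rz(yaw) Ry(pitch) Rx(roll)).
In Python, from bench import robot gives the robot as it stands.
- The arm moves only by the tool servo_tool, never from a script. Its argument "plan" is a list of rows, each a list of 7 numbers: the shift along the tool's x, y, z normalised to -1 to 1, where 1 is 0.1 m, then the turn, a rotation vector about the tool's x, y, z normalised to -1 to 1, where 1 is pi/2 rad, then the finger opening in mm, from 0 to 94. In form: [[x, y, z, ax, ay, az, gripper], ...]. A call has 1 to 12 rows; each row is the pose to reach, as a shift and turn from the pose commanded when the call began, along the tool's axes at that moment; what a row does not reach only later rows make up. A row lasts 1/12 s, in which the tool goes at most 41.7 mm and 7.16 degrees, less where a joint would pass 70% of its speed; a pose out of reach is approached as far as the arm can. A call with a number of a shift or a turn outside -1 to 1 is refused whole. A call with a gripper value outside its range is refused whole. The fingers move at their own pace and stop on an object; the grip force is fixed at half the most. Time passes only in rows, so rows that repeat a pose let the fingers close. It gives the time, the measured TCP pose, the force, the opening and the grip force at its end, in the units of the state.
- robot.get_obs(): the state, without advancing time (a new reading comes with each control period).
- robot.snapshot(name): name is "side" or "top"; returns the picture (384x512x3 uint8, red, green, blue); there is no depth.
- robot.camera_params(name): a dict with "camera_matrix" (3x3 intrinsics, pixels), "rvec" (rotation vector, rad) and "tvec" (3), from world to camera coordinates, as OpenCV has them. Camera axes: x right, y down, z forward; pixel columns grow to the right and rows downward; lengths in m; the calibration is good to about 2 mm. A picture is of the moment at which its call begins. camera_params takes no time and is no camera call.
- robot.close_job(): hands the job in; it is judged then, once.
Trained networks look in the newest picture that a camera, given by its name, has taken for a name from the list of things; names that differ only in an ending like _2 or _b are one class to them, and where a whole thing is asked for, a point or a joint stands for the part that bears it (a point fixed in the world has none). Each returns a list of dicts, best first, with "conf" (0 to 1); they miss things now and then, are a little off and sometimes report something else, mostly with a low value. They report only what shows in the picture. A call takes as long as a camera call.
- robot.find_in(thing, camera): "extent" ([centre column, centre row, width, height] in pixels, round what is visible of it).
The state is a dict: "time": time; "joint_positions": joint angles; "qvel": joint speeds; "joint_torque": joint torques, N m; "tool_pos": TCP position; "ee_rot": TCP orientation; "wrist_force": force on the tool from outside, world axes, zero at the start; "wrist_torque": the same for the moment, N m; "width": finger opening in m; "finger_force": force on a finger pad.
Only numpy, scipy, OpenCV 4.12 (cv2) and the standard library are available. Lean on these libraries where they do the work, as an engineer would, in place of code of your own. Each camera call takes 0.05 s, during which the arm holds its last target. There are 200 camera calls.

## Working session

There is one attempt and no reset: what is moved stays moved. The work goes in short steps, Python scripts to look and compute and a tool call to move; the robot and the scene stay as the last step left them, time stands still between calls to the robot, and variables do not carry over. Pictures are saved under pics/ and viewed, at most 10 in all, crops included, and the job is handed in when it is done.

Besides the shell and the picture viewer there is one more tool, called after "Request:" in YAML: its name, and indented under it one key for each argument. servo_tool: Moves the arm, as the interface text tells. Scaled input: -1 to 1 covers 0.1 m each way for a shift and pi/2 rad each way for a turn. Its arguments: {"type":"object","properties":{"plan":{"type":"array","items":{"type":"array","items":{"type":"number"}}}},"required":["plan"]}

```bash
ls; mkdir -p pics; cat > h.py <<'E'
import numpy as np, cv2
from bench import robot
def cam(n):
    p=robot.camera_params(n); return np.array(p["camera_matrix"],float),np.array(p["rvec"],float),np.array(p["tvec"],float)
def unproj(n,u,v,z):
    K,r,t=cam(n); R=cv2.Rodrigues(r)[0]
    d=R.T@np.linalg.inv(K)@np.array([u,v,1.]); c=-R.T@t.ravel()
    return c+d*(z-c[2])/d[2]
def proj(n,p):
    K,r,t=cam(n); return cv2.projectPoints(np.array(p,float).reshape(-1,1,3),r,t,K,None)[0].reshape(-1,2)
def snap(n,f):
    im=robot.snapshot(n); cv2.imwrite(f"pics/{f}.png",im[:,:,::-1]); return im
E
python3 - <<'E'
from h import *
a=snap("top","top0"); b=snap("side","side0")
cv2.imwrite("pics/both0.png",cv2.resize(np.vstack([a,b])[:,:,::-1],None,fx=.78,fy=.78))
for n in("top","side"):
    K,r,t=cam(n); R=cv2.Rodrigues(r)[0]; print(n,(-R.T@t.ravel()).round(3),K[0,0])
    for th in("crock","cover","collar_top","knob_top","plunger_top","trivet","spice_jar"):
        print(th,[(np.round(d["extent"],1).tolist(),round(d["conf"],2)) for d in robot.find_in(th,n)[:2]])
print(robot.get_obs())
E
```

```text
pics
top [0.391 0.012 1.458] 474.42383309707105
crock [([177.2, 212.9, 55.9, 48.9], 0.74)]
cover [([337.1, 225.3, 51.4, 51.7], 0.6)]
collar_top [([341.4, 225.9, 58.2, 50.5], 0.61)]
knob_top [([340.0, 224.4, 11.7, 9.2], 0.49)]
plunger_top []
trivet []
spice_jar [([263.6, 190.3, 12.6, 9.0], 0.58)]
side [0.217 0.738 0.874] 387.9787959323775
crock [([233.8, 265.1, 57.1, 74.9], 0.72), ([307.8, 166.8, 45.4, 31.5], 0.37)]
cover [([307.4, 166.6, 44.9, 29.9], 0.76)]
collar_top [([306.9, 165.4, 41.2, 27.5], 0.66)]
knob_top [([304.4, 156.1, 8.0, 12.1], 0.61)]
plunger_top [([306.8, 153.1, 4.3, 6.2], 0.2)]
trivet [([301.1, 182.9, 34.2, 8.7], 0.61), ([232.8, 266.6, 60.7, 76.9], 0.38)]
spice_jar [([250.7, 201.2, 12.4, 22.8], 0.84)]
{'time': 0.8, 'joint_positions': array([-1.34011068e+00,  8.71411487e-02,  1.37068845e+00,  6.39334233e-06,
        1.68358951e+00, -1.03083910e-01]), 'qvel': array([ 0.00260581,  0.00024993, -0.00060404, -0.00073751, -0.00014051,
        0.00019293]), 'joint_torque': array([-4.78277179e-04, -3.39994526e+01, -3.02575028e+01,  7.18585309e-02,
        2.36013456e-02, -7.16064754e-07]), 'tool_pos': array([ 0.18019458, -0.51966607,  0.22254394]), 'ee_rot': array([3.14141938e+00, 1.15389973e-05, 3.33770270e-01]), 'wrist_force': array([-0.4576423 ,  0.34931864, -1.00045558]), 'wrist_torque': array([0.00551053, 0.00503167, 0.02935788]), 'finger_force': 0.0, 'width': 0.0934873694236841}
```

View pics/both0.png

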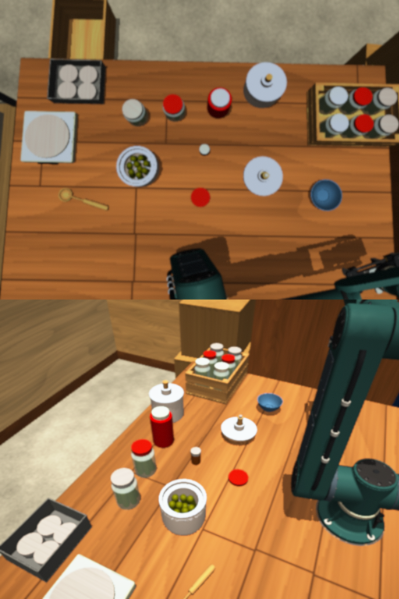

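Both views: in the top picture the crock with pickles is at about (177,213) and the nested lids at about (338,225). The spice jar between them is at (263,191).

```bash
cat >> h.py <<'E'
from scipy.optimize import minimize
def circ(c,r,n=72):
    a=np.linspace(0,2*np.pi,n,endpoint=False); return np.c_[c[0]+r*np.cos(a),c[1]+r*np.sin(a),np.full(n,c[2])]
def fit(img,n,c0,rings,span=.02):
    """rings: (dz, radius, sign): sign +1 = brighter inside; maximise the edge contrast, coarse then fine"""
    g=cv2.GaussianBlur(img.min(2).astype(np.float32),(0,0),.7)
    def s(xy):
        t=0
        for z,r,sg in rings:
            i,o=[cv2.remap(g,proj(n,circ((*xy,z),r+d)).astype(np.float32)[None],None,cv2.INTER_LINEAR) for d in(-.004,.004)]
            t+=sg*np.clip(sg*(i-o),-20,60).mean()*sg
        return -t
    from scipy.optimize import brute
    return brute(s,[(c0[0]-span,c0[0]+span),(c0[1]-span,c0[1]+span)],Ns=21)
E
python3 - <<'E'
from h import *
a=cv2.imread("pics/top0.png");b=cv2.imread("pics/side0.png")
cv=unproj("top",337.5,225,.037)[:2]; cr=unproj("top",177,213,.11)[:2]
print("init",cv,cr, unproj("side",307,170,.033), unproj("side",234,245,.11))
zc=.018+.011+.008
C=fit(a,"top",cv,[(zc,.076,1)]); Q=fit(a,"top",cr,[(.11,.074,1),(.11,.064,-1)])
C2=fit(b,"side",C,[(zc,.076,1)]); Q2=fit(b,"side",Q,[(.11,.074,1),(.11,.064,-1)])
print("cover",C,C2,"crock",Q,Q2, "jar",unproj("top",263.6,190.3,.064),unproj("side",250.7,195,.05))
out=[]
for im,n,Cc,Qq in((a,"top",C,Q),(b,"side",C2,Q2)):
    for ctr,z,r in((Cc,zc,.076),(Cc,.063,.023),(Cc,.095,.012),(Qq,.11,.074),(Qq,.11,.064)):
        pass
    big=cv2.resize(im,None,fx=4,fy=4,interpolation=cv2.INTER_CUBIC)
    for ctr,z,r in((Cc,zc,.076),(Cc,.063,.023),(Cc,.095,.012),(Qq,.11,.074),(Qq,.11,.064)):
        cv2.polylines(big,[np.int32(proj(n,circ((*ctr,z),r))*4+1.5)],True,(0,255,0) if r!=.064 else (255,0,255),1)
    for ctr,z in((Cc,.04),(Qq,.11)):
        u,v=(proj(n,[[*ctr,z]])[0]*4).astype(int); out.append(big[v-150:v+150,u-190:u+190])
cv2.imwrite("pics/fit0.png",np.vstack([np.hstack(out[:2]),np.hstack(out[2:])]))
E
```

```text
init [ 0.48227705 -0.23864105] [0.50380229 0.23145925] [ 0.47114431 -0.21514258  0.033     ] [0.51682653 0.21695666 0.11      ]Traceback (most recent call last):
  File "<stdin>", line 6, in <module>
  File "h.py", line 26, in fit
    return brute(s,[(c0[0]-span,c0[0]+span),(c0[1]-span,c0[1]+span)],Ns=21)
    res = finish(func, xmin, args=args, **finish_kwargs)
    res = _minimize_neldermead(func, x0, args, callback=callback, **opts)
    fxr = func(xr)
    fx = function(np.copy(x), *(wrapper_args + args))
  File "h.py", line 22, in s
    i,o=[cv2.remap(g,proj(n,circ((*xy,z),r+d)).astype(np.float32)[None],None,cv2.INTER_LINEAR) for d in(-.004,.004)]
                     ~~~~^^^^^^^^^^^^^^^^^^^^^
  File "h.py", line 10, in proj
    K,r,t=cam(n); return cv2.projectPoints(np.array(p,float).reshape(-1,1,3),r,t,K,None)[0].reshape(-1,2)
          ~~~^^^
  File "h.py", line 4, in cam
    p=robot.camera_params(n); return np.array(p["camera_matrix"],float),np.array(p["rvec"],float),np.array(p["tvec"],float)
ValueError: time passes only in moves, steps and waits
```

```bash
sed -i 's/^def cam(n):/from functools import cache\n@cache\ndef cam(n):/; s/t+=sg\*np.clip(sg\*(i-o),-20,60).mean()\*sg/t+=np.clip(sg*(i-o),-20,60).mean()/' h.py
cat > m.py <<'E'
from h import *
a=cv2.imread("pics/top0.png");b=cv2.imread("pics/side0.png")
cv=unproj("top",337.5,225,.037)[:2]; cr=unproj("top",177,213,.11)[:2]
zc=.018+.011+.008
C=fit(a,"top",cv,[(zc,.076,1)]); Q=fit(a,"top",cr,[(.11,.074,1),(.11,.064,-1)])
C2=fit(b,"side",C,[(zc,.076,1)]); Q2=fit(b,"side",Q,[(.11,.074,1),(.11,.064,-1)])
print("cover",C,C2,"crock",Q,Q2, "jar",unproj("top",263.6,190.3,.064),unproj("side",250.7,195,.05))
out=[]
for im,n,Cc,Qq in((a,"top",C,Q),(b,"side",C2,Q2)):
    big=cv2.resize(im,None,fx=4,fy=4,interpolation=cv2.INTER_CUBIC)
    for ctr,z,r in((Cc,zc,.076),(Cc,.063,.023),(Cc,.095,.012),(Qq,.11,.074),(Qq,.11,.064)):
        cv2.polylines(big,[np.int32(proj(n,circ((*ctr,z),r))*4+1.5)],True,(0,255,0) if r!=.064 else (255,0,255),1)
    for ctr,z in((Cc,.04),(Qq,.11)):
        u,v=(proj(n,[[*ctr,z]])[0]*4).astype(int); out.append(big[v-150:v+150,u-190:u+190])
cv2.imwrite("pics/fit0.png",np.vstack([np.hstack(out[:2]),np.hstack(out[2:])]))
E
python3 m.py
```

```text
cover [ 0.48027705 -0.23864105] [ 0.48569971 -0.23664461] crock [0.50635803 0.24025045] [0.50676441 0.23800714] jar [ 0.57966124 -0.01464687  0.064     ] [ 0.58174991 -0.0146521   0.05      ]
```

View pics/fit0.png

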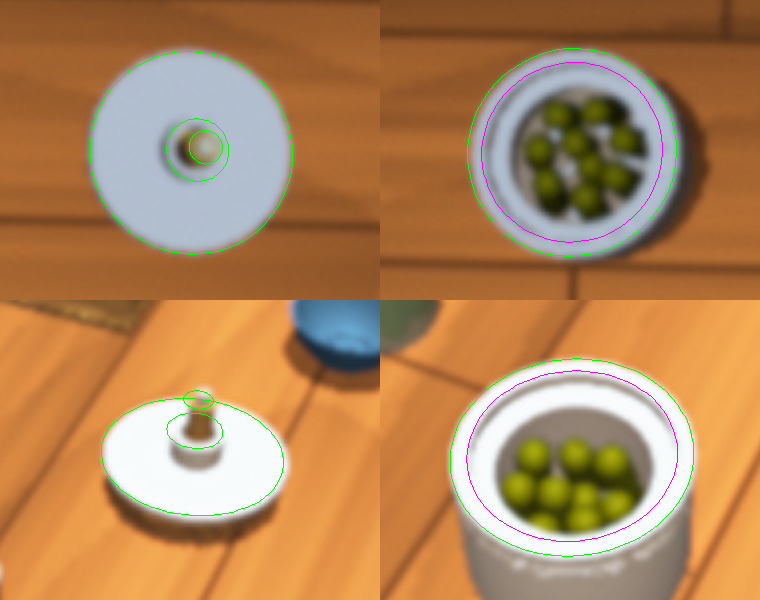

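The fits sit on the rims. The lids are at about (0.482, -0.238) and the crock at about (0.506, 0.239). I'll approach now and turn to yaw 0 on the way.

Request:
servo_tool:
  plan:
    - [0.25,-0.11,0,0,0,0.07,94]
    - [0.5,-0.22,0,0,0,0.14,94]
    - [0.75,-0.33,0,0,0,0.2125,94]
    - [1,-0.44,0,0,0,0.2125,94]
    - [1,-0.44,0,0,0,0.2125,94]

```text
time: 1.22
tool_pos: [0.2632, -0.4426, 0.2229]
ee_rot: [-3.141, -0.002, 0.005]
wrist_force: [1.0, 0.5, -0.3]
width: 0.094
finger_force: 0.0
```

Request:
servo_tool:
  plan:
    - [0.2,-0.2,0,0,0,0,94]
    - [0.45,-0.45,0,0,0,0,94]
    - [0.7,-0.7,0,0,0,0,94]
    - [1,-0.95,0,0,0,0,94]
    - [1,-0.95,0,0,0,0,94]

```text
time: 1.63
tool_pos: [0.3641, -0.3466, 0.2228]
ee_rot: [-3.14, -0.003, 0.007]
wrist_force: [-1.1, 0.2, -0.7]
width: 0.0939
finger_force: 0.0
```

Request:
servo_tool:
  plan:
    - [0.2,-0.2,0,0,0,0,70]
    - [0.45,-0.45,0,0,0,0,70]
    - [0.7,-0.7,0,0,0,0,70]
    - [1,-0.95,0,0,0,0,70]
    - [1,-0.95,0,0,0,0,70]

```text
time: 2.05
tool_pos: [0.4637, -0.2519, 0.2222]
ee_rot: [-3.139, -0.002, 0.007]
wrist_force: [-0.0, -0.5, -0.0]
width: 0.0701
finger_force: 0.0
```

Request:
servo_tool:
  plan:
    - [0.1,-0.07,0.2,0,0,0,70]
    - [0.2,-0.15,0.5,0,0,0,70]
    - [0.2,-0.15,0.7,0,0,0,70]
    - [0.2,-0.15,0.7,0,0,0,70]
    - [0.2,-0.15,0.7,0,0,0,70]

```text
time: 2.47
tool_pos: [0.479, -0.2409, 0.1513]
ee_rot: [-3.141, 0.003, -0.001]
wrist_force: [-0.0, 0.1, 0.7]
width: 0.0701
finger_force: 0.0
```

```bash
python3 - <<'E'
from h import *
a=snap("top","top1"); b=snap("side","side1"); o=robot.get_obs(); p=o["tool_pos"]; print(p,o["ee_rot"])
out=[]
for im,n in((a,"top"),(b,"side")):
    u,v=proj(n,[p])[0].astype(int); c=np.ascontiguousarray(im[v-45:v+45,u-50:u+50,::-1]); out.append(cv2.resize(c,None,fx=4,fy=4,interpolation=cv2.INTER_CUBIC)); print(n,u-50,v-45)
cv2.imwrite("pics/near.png",np.hstack(out))
E
```

```text
[ 0.48051497 -0.24174923  0.15425968] [ 3.13968734e+00 -2.08667302e-03 -1.07734084e-03]
top 296 178
side 260 89
```

View pics/near.png

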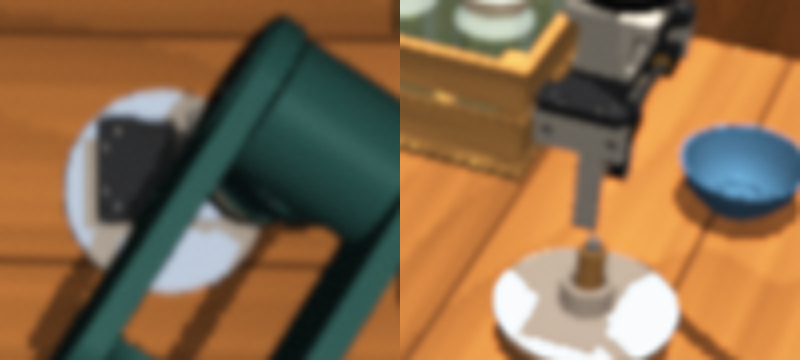

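The side crop shows the fingers in line with the knob, with the knob at crop (592,260) and the near finger at (587,190). Next I go down and grip the knob.

Request:
servo_tool:
  plan:
    - [0.02,-0.02,0.15,0,0,0,60]
    - [0.02,-0.02,0.3,0,0,0,50]
    - [0.02,-0.02,0.45,0,0,0,50]
    - [0.02,-0.02,0.6,0,0,0,50]
    - [0.02,-0.02,0.67,0,0,0,50]
    - [0.02,-0.02,0.67,0,0,0,50]
    - [0.02,-0.02,0.67,0,0,0,45]
    - [0.02,-0.02,0.67,0,0,0,38]

```text
time: 3.23
tool_pos: [0.4832, -0.2392, 0.0874]
ee_rot: [3.14, -0.003, -0.0]
wrist_force: [-0.0, 0.3, 0.9]
width: 0.0413
finger_force: 0.0
```

Request:
servo_tool:
  plan:
    - [0,0,0,0,0,0,34]
    - [0,0,0,0,0,0,31]
    - [0,0,0,0,0,0,28]
    - [0,0,0,0,0,0,25]
    - [0,0,0,0,0,0,22]
    - [0,0,0,0,0,0,18]
    - [0,0,0,0,0,0,15]
    - [0,0,0,0,0,0,15]

```text
time: 3.9
tool_pos: [0.4826, -0.2376, 0.0861]
ee_rot: [-3.14, -0.001, 0.0]
wrist_force: [-0.9, 5.2, 5.0]
width: 0.0233
finger_force: 30.0
```

Request:
servo_tool:
  plan:
    - [0,0,-0.05,0,0,0,15]
    - [0,0,-0.15,0,0,0,15]
    - [0,0,-0.3,0,0,0,15]
    - [0,0,-0.5,0,0,0,15]
    - [0,0,-0.7,0,0,0,15]
    - [0,0,-0.85,0,0,0,15]
    - [0,0,-0.95,0,0,0,15]
    - [0,0,-1,0,0,0,15]
    - [0,0,-1,0,0,0,15]

```text
time: 4.65
tool_pos: [0.4825, -0.2389, 0.1863]
ee_rot: [3.14, -0.001, -0.0]
wrist_force: [0.4, 0.6, -4.0]
width: 0.0232
finger_force: 30.0
```

```bash
python3 - <<'E'
from h import *
b=snap("side","side2"); o=robot.get_obs(); p=o["tool_pos"]; print(p,o["ee_rot"],o["width"],o["finger_force"],o["wrist_force"])
u,v=proj("side",[p])[0].astype(int); cv2.imwrite("pics/lift.png",cv2.resize(b[v-40:v+60,u-60:u+60,::-1],None,fx=4,fy=4,interpolation=cv2.INTER_CUBIC))
E
```

```text
[ 0.4820651  -0.23858796  0.1851206 ] [ 3.14124231e+00  5.13452425e-04 -3.04007885e-04] 0.023080598171984015 29.99463826417923 [-0.3379259   0.17955048 -4.41353533]
```

View pics/lift.png

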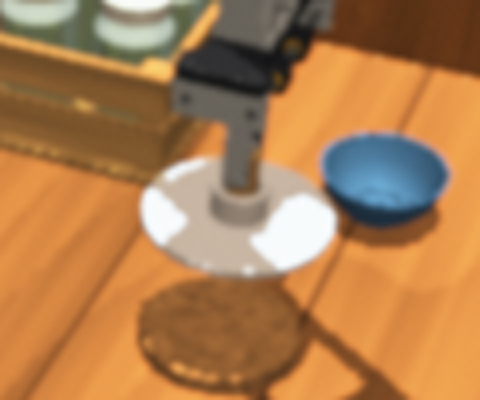

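The nested lids hang level from the gripper, clear of the trivet, with the cover at (240,215). I'll carry them over to the crock.

Request:
servo_tool:
  plan:
    - [0,-0.03,-0.05,0,0,0,15]
    - [0.02,-0.1,-0.12,0,0,0,15]
    - [0.03,-0.2,-0.2,0,0,0,15]
    - [0.05,-0.32,-0.27,0,0,0,15]
    - [0.07,-0.48,-0.3,0,0,0,15]
    - [0.08,-0.65,-0.3,0,0,0,15]
    - [0.1,-0.82,-0.3,0,0,0,15]
    - [0.12,-1,-0.3,0,0,0,15]

```text
time: 5.37
tool_pos: [0.4945, -0.1365, 0.2165]
ee_rot: [3.141, -0.001, 0.001]
wrist_force: [-0.5, 0.3, -5.1]
width: 0.0235
finger_force: 30.0
```

Request:
servo_tool:
  plan:
    - [0,-0.17,0,0,0,0,15]
    - [0,-0.34,0,0,0,0,15]
    - [0,-0.5,0,0,0,0,15]
    - [0,-0.67,0,0,0,0,15]
    - [0,-0.84,0,0,0,0,15]
    - [0,-1,0,0,0,0,15]

```text
time: 5.87
tool_pos: [0.4941, -0.036, 0.2164]
ee_rot: [-3.141, -0.001, 0.001]
wrist_force: [-0.1, 0.3, -4.5]
width: 0.0234
finger_force: 30.0
```

Request:
servo_tool:
  plan:
    - [0,-0.17,0,0,0,0,15]
    - [0,-0.34,0,0,0,0,15]
    - [0,-0.5,0,0,0,0,15]
    - [0,-0.67,0,0,0,0,15]
    - [0,-0.84,0,0,0,0,15]
    - [0,-1,0,0,0,0,15]

```text
time: 6.37
tool_pos: [0.4939, 0.0639, 0.2164]
ee_rot: [-3.141, -0.001, 0.001]
wrist_force: [0.4, 0.2, -5.2]
width: 0.0234
finger_force: 30.0
```

Request:
servo_tool:
  plan:
    - [0.02,-0.17,0,0,0,0,15]
    - [0.04,-0.34,0,0,0,0,15]
    - [0.06,-0.5,0,0,0,0,15]
    - [0.08,-0.67,0,0,0,0,15]
    - [0.1,-0.84,0,0,0,0,15]
    - [0.12,-1,0,0,0,0,15]

```text
time: 6.87
tool_pos: [0.5057, 0.1639, 0.2164]
ee_rot: [-3.141, -0.001, 0.001]
wrist_force: [-1.3, -0.2, -5.1]
width: 0.0235
finger_force: 30.0
```

Request:
servo_tool:
  plan:
    - [0,-0.16,0,0,0,0,15]
    - [0,-0.3,0,0,0,0,15]
    - [0,-0.43,0,0,0,0,15]
    - [0,-0.54,0,0,0,0,15]
    - [0,-0.64,0,0,0,0,15]
    - [0,-0.72,0,0,0,0,15]
    - [0,-0.77,0,0,0,0,15]
    - [0,-0.77,0,0,0,0,15]
    - [0,-0.77,0,0,0,0,15]
    - [0,-0.77,0,0,0,0,15]

```text
time: 7.7
tool_pos: [0.5063, 0.2381, 0.2154]
ee_rot: [3.141, 0.0, -0.001]
wrist_force: [0.7, -0.7, -4.1]
width: 0.0234
finger_force: 30.0
```

```bash
cat > m2.py <<'E'
from h import *
a=snap("top","top3"); b=snap("side","side3"); o=robot.get_obs(); p=o["tool_pos"]; print(p,o["ee_rot"],o["width"],o["wrist_force"])
zc=p[2]-.0681+.019
C=fit(a,"top",p,[(zc,.076,1)],.012); C2=fit(b,"side",p,[(zc,.076,1)],.012); print("cover",C,C2)
out=[]
for im,n,c in((a,"top",C),(b,"side",C2)):
    big=cv2.resize(im[:,:,::-1],None,fx=4,fy=4,interpolation=cv2.INTER_CUBIC)
    for ctr,z,r,col in((c,zc,.076,(0,255,0)),((.5065,.239),.11,.074,(255,0,255))):
        cv2.polylines(big,[np.int32(proj(n,circ((*ctr[:2],z),r))*4+1.5)],True,col,1)
    u,v=(proj(n,[[*c,.13]])[0]*4).astype(int); out.append(big[v-200:v+200,u-190:u+190])
cv2.imwrite("pics/over.png",np.hstack(out))
E
python3 m2.py
```

```text
[0.50639107 0.23806136 0.21546575] [ 3.14121662e+00 -2.39815063e-06 -9.62611531e-04] 0.023542818366743896 [-0.81743786  0.26972007 -4.98114102]
cover [0.50386441 0.23351206] [0.50384719 0.23982372]
```

View pics/over.png

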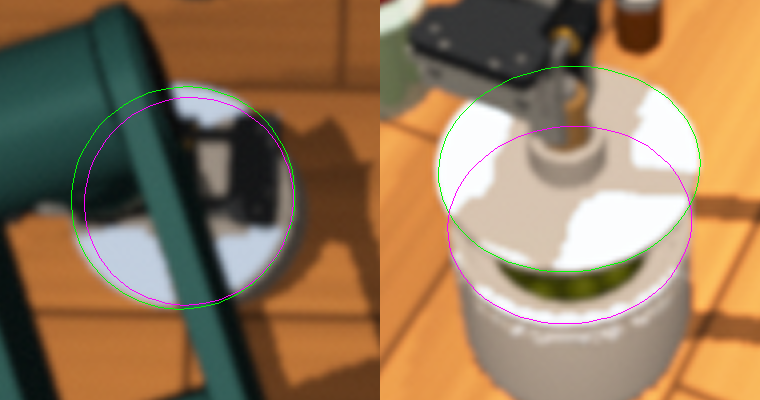

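In the side crop the cover (green) sits about 2 mm from centre over the crock (magenta), mostly in x. I'll correct +2 mm in x and go down in checked steps.

Request:
servo_tool:
  plan:
    - [0.02,0,0.05,0,0,0,15]
    - [0.02,0,0.12,0,0,0,15]
    - [0.02,0,0.2,0,0,0,15]
    - [0.02,0,0.28,0,0,0,15]
    - [0.02,0,0.33,0,0,0,15]
    - [0.02,0,0.36,0,0,0,15]
    - [0.02,0,0.38,0,0,0,15]
    - [0.02,0,0.39,0,0,0,15]
    - [0.02,0,0.4,0,0,0,15]
    - [0.02,0,0.41,0,0,0,15]
    - [0.02,0,0.42,0,0,0,15]
    - [0.02,0,0.43,0,0,0,15]

```text
time: 8.8
tool_pos: [0.5084, 0.2387, 0.1727]
ee_rot: [-3.141, -0.001, 0.0]
wrist_force: [-1.4, 0.4, -4.2]
width: 0.0234
finger_force: 30.0
```

Request:
servo_tool:
  plan:
    - [0,0,0.01,0,0,0,15]
    - [0,0,0.02,0,0,0,15]
    - [0,0,0.03,0,0,0,15]
    - [0,0,0.04,0,0,0,15]
    - [0,0,0.05,0,0,0,15]
    - [0,0,0.06,0,0,0,15]
    - [0,0,0.06,0,0,0,15]

```text
time: 9.38
tool_pos: [0.5085, 0.2388, 0.1669]
ee_rot: [-3.141, -0.001, -0.0]
wrist_force: [-0.4, 0.2, -1.5]
width: 0.0234
finger_force: 30.0
```

Request:
servo_tool:
  plan:
    - [0,0,0.005,0,0,0,15]
    - [0,0,0.01,0,0,0,15]
    - [0,0,0.015,0,0,0,15]
    - [0,0,0.02,0,0,0,15]
    - [0,0,0.02,0,0,0,15]

```text
time: 9.8
tool_pos: [0.5082, 0.2387, 0.1644]
ee_rot: [3.142, 0.0, -0.0]
wrist_force: [-0.2, -0.2, -1.5]
width: 0.0233
finger_force: 30.0
```

The cover has landed on the rim and the wrist carries only the lid now. A few slow steps should put the lid on its ledge.

Request:
servo_tool:
  plan:
    - [0,0,0.004,0,0,0,15]
    - [0,0,0.008,0,0,0,15]
    - [0,0,0.008,0,0,0,15]

```text
time: 10.05
tool_pos: [0.5084, 0.2386, 0.1642]
ee_rot: [3.142, -0.001, -0.0]
wrist_force: [-1.7, 0.0, 0.3]
width: 0.0234
finger_force: 30.0
```

Request:
servo_tool:
  plan:
    - [0,0,0.004,0,0,0,15]
    - [0,0,0.008,0,0,0,15]
    - [0,0,0.008,0,0,0,15]

```text
time: 10.3
tool_pos: [0.5084, 0.2386, 0.164]
ee_rot: [-3.142, -0.001, -0.0]
wrist_force: [-2.7, -1.8, 4.8]
width: 0.0232
finger_force: 30.0
```

Seated, with 4.8 N on the ledge. I'll let go and rise, then close the fingers to push the plunger.

Request:
servo_tool:
  plan:
    - [0,0,0,0,0,0,24]
    - [0,0,0,0,0,0,27]
    - [0,0,0,0,0,0,32]
    - [0,0,0,0,0,0,38]
    - [0,0,0,0,0,0,38]
    - [0,0,-0.1,0,0,0,38]
    - [0,0,-0.25,0,0,0,38]
    - [0,0,-0.4,0,0,0,38]
    - [0,0,-0.5,0,0,0,38]
    - [0,0,-0.5,0,0,0,38]

```text
time: 11.13
tool_pos: [0.5097, 0.2392, 0.2165]
ee_rot: [-3.14, -0.006, 0.0]
wrist_force: [-0.6, -0.3, 0.1]
width: 0.038
finger_force: 0.0
```

Request:
servo_tool:
  plan:
    - [0,0,0,0,0,0,0]
    - [0,0,0,0,0,0,0]
    - [0,0,0,0,0,0,0]
    - [0,0,0,0,0,0,0]
    - [0,0,0,0,0,0,0]
    - [0,0,0,0,0,0,0]

```text
time: 11.63
tool_pos: [0.508, 0.2386, 0.2122]
ee_rot: [3.141, 0.001, 0.0]
wrist_force: [-0.2, 0.6, 0.1]
width: 0.0021
finger_force: 0.0
```

```bash
python3 - <<'E'
from h import *
b=snap("side","side4"); o=robot.get_obs(); p=o["tool_pos"]; print(p,o["width"],o["wrist_force"])
C=fit(b,"side",(.506,.239),[(.118,.076,1)],.012); print(C)
pl=robot.find_in("plunger_top","side")[:2]; print(pl); kn=robot.find_in("knob_top","side")[:2]; print(kn)
print(proj("side",[[.5065,.239,.181],[.5065,.239,.173],[*p[:2],.173]]), proj("side",[[*p[:2],p[2]-.017]]))
big=cv2.resize(b[:,:,::-1],None,fx=4,fy=4,interpolation=cv2.INTER_CUBIC)
cv2.polylines(big,[np.int32(proj("side",circ((*C,.118),.076))*4+1.5)],True,(0,255,0),1)
u,v=(proj("side",[[.5065,.239,.15]])[0]*4).astype(int); print(u,v); cv2.imwrite("pics/placed.png",big[v-200:v+250,u-250:u+250])
E
```

```text
[0.50811143 0.23862013 0.21239808] 0.0006552459298608808 [ 0.21355475  0.65061644 -0.72451382]
[0.50585488 0.24045105]
[{'extent': [201.2, 163.0, 18.1, 54.4], 'conf': 0.31}]
[{'extent': [230.7, 242.5, 11.3, 19.0], 'conf': 0.57}]
[[232.44938413 234.22349505]
 [232.5886511  236.43618905]
 [232.04739184 236.09227926]] [[231.64390376 229.82650363]]
931 970
```

View pics/placed.png

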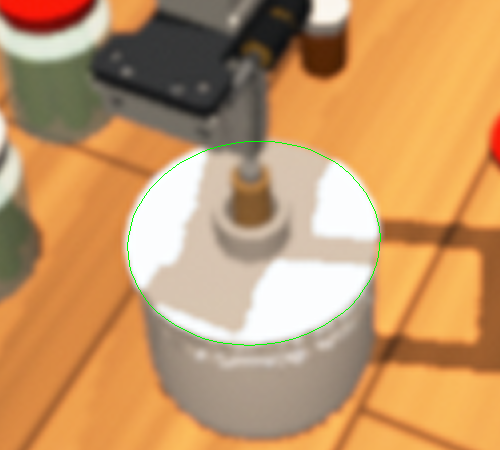

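The cover sits concentric on the rim, with the knob in the middle of the collar at crop (250,200) and the plunger just below the closed fingertips. Now I press the plunger.

Request:
servo_tool:
  plan:
    - [0,0,0.04,0,0,0,0]
    - [0,0,0.09,0,0,0,0]
    - [0,0,0.12,0,0,0,0]
    - [0,0,0.14,0,0,0,0]
    - [0,0,0.16,0,0,0,0]
    - [0,0,0.18,0,0,0,0]
    - [0,0,0.19,0,0,0,0]
    - [0,0,0.2,0,0,0,0]
    - [0,0,0.2,0,0,0,0]

```text
time: 12.53
tool_pos: [0.5079, 0.2386, 0.1932]
ee_rot: [3.141, 0.0, 0.0]
wrist_force: [-4.1, -0.9, 4.1]
width: 0.0003
finger_force: 2.2
```

Request:
servo_tool:
  plan:
    - [0,0,0.005,0,0,0,0]
    - [0,0,0.01,0,0,0,0]
    - [0,0,0.01,0,0,0,0]

```text
time: 12.78
tool_pos: [0.5082, 0.2386, 0.1923]
ee_rot: [3.142, -0.0, -0.0]
wrist_force: [-3.7, -0.8, 5.1]
width: 0.0006
finger_force: 2.5
```

Request:
servo_tool:
  plan:
    - [0,0,0.005,0,0,0,0]
    - [0,0,0.01,0,0,0,0]
    - [0,0,0.01,0,0,0,0]

```text
time: 13.03
tool_pos: [0.5082, 0.2387, 0.1922]
ee_rot: [-3.141, -0.001, 0.0]
wrist_force: [-4.5, -1.0, 8.7]
width: 0.0005
finger_force: 4.1
```

Request:
servo_tool:
  plan:
    - [0,0,0.004,0,0,0,0]
    - [0,0,0.008,0,0,0,0]
    - [0,0,0.008,0,0,0,0]

```text
time: 13.28
tool_pos: [0.5082, 0.2387, 0.1921]
ee_rot: [-3.141, -0.001, 0.0]
wrist_force: [-5.1, -1.2, 10.4]
width: 0.0004
finger_force: 5.2
```

The plunger is bottomed: z holds at 0.192 while the force rises to 10 N. I'll release it, then open and straddle the collar.

Request:
servo_tool:
  plan:
    - [0,0,-0.05,0,0,0,0]
    - [0,0,-0.15,0,0,0,0]
    - [0,0,-0.25,0,0,0,0]
    - [0,0,-0.3,0,0,0,0]
    - [0,0,-0.3,0,0,0,40]
    - [0,0,-0.3,0,0,0,72]
    - [0,0,-0.3,0,0,0,72]
    - [0,0,-0.3,0,0,0,72]
    - [0,0,-0.3,0,0,0,72]
    - [0,0,-0.3,0,0,0,72]
    - [0,0,-0.3,0,0,0,72]
    - [0,0,-0.3,0,0,0,72]

```text
time: 14.28
tool_pos: [0.5082, 0.2387, 0.2199]
ee_rot: [3.141, 0.0, 0.0]
wrist_force: [0.5, -0.2, -0.4]
width: 0.0504
finger_force: 0.0
```

```bash
python3 - <<'E'
from h import *
b=snap("side","side5"); o=robot.get_obs(); p=o["tool_pos"]; print(p,o["width"],o["wrist_force"])
C=fit(b,"side",(.506,.239),[(.118,.076,1)],.012); print(C)
u,v=proj("side",[[.5065,.239,.15]])[0].astype(int); cv2.imwrite("pics/pressed.png",cv2.resize(b[v-50:v+50,u-60:u+60,::-1],None,fx=5,fy=5,interpolation=cv2.INTER_CUBIC))
E
```

```text
[0.50820953 0.23864745 0.21993858] 0.05416700995538087 [-0.42217069  0.49987804 -0.05366777]
[0.50829573 0.23919295]
```

View pics/pressed.png

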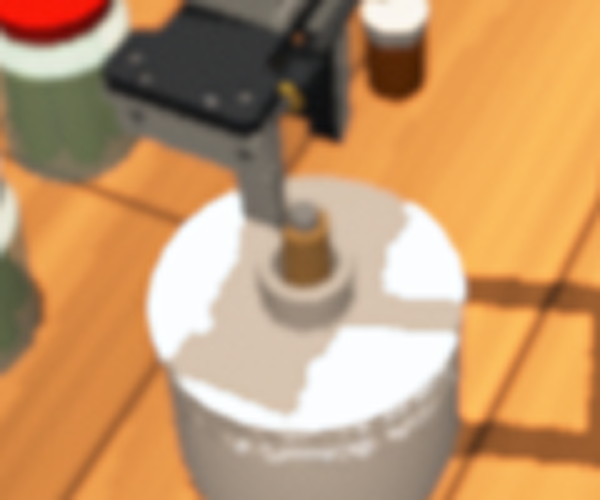

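The plunger has sprung back: the grey pin shows at (305,212). The cover is still in place, centre about (0.508, 0.239). I'll open fully and go down around the collar.

Request:
servo_tool:
  plan:
    - [0,0,0,0,0,0,74]
    - [0,0,0,0,0,0,74]
    - [0,0,0,0,0,0,74]
    - [0,0,0.1,0,0,0,74]
    - [0,0,0.22,0,0,0,74]
    - [0,0,0.35,0,0,0,74]
    - [0,0,0.48,0,0,0,74]
    - [0,0,0.6,0,0,0,74]
    - [0,0,0.68,0,0,0,74]
    - [0,0,0.73,0,0,0,74]
    - [0,0,0.77,0,0,0,74]
    - [0,0,0.77,0,0,0,74]

```text
time: 15.33
tool_pos: [0.5079, 0.2386, 0.1421]
ee_rot: [3.141, 0.001, 0.0]
wrist_force: [0.1, -0.5, -1.4]
width: 0.074
finger_force: 0.0
```

Request:
servo_tool:
  plan:
    - [0,0,0,0,0,0,66]
    - [0,0,0,0,0,0,60]
    - [0,0,0,0,0,0,55]
    - [0,0,0,0,0,0,52]
    - [0,0,0,0,0,0,50]
    - [0,0,0,0,0,0,48.5]
    - [0,0,0,0,0,0,47.5]

```text
time: 15.92
tool_pos: [0.5083, 0.2387, 0.1432]
ee_rot: [3.142, -0.0, 0.0]
wrist_force: [0.4, -0.3, -0.1]
width: 0.0476
finger_force: 0.0
```

Request:
servo_tool:
  plan:
    - [0,0,0,0,0,0,46]
    - [0,0,0,0,0,0,44]
    - [0,0,0,0,0,0,40]
    - [0,0,0,0,0,0,36]
    - [0,0,0,0,0,0,36]

```text
time: 16.33
tool_pos: [0.5083, 0.2387, 0.1431]
ee_rot: [3.142, -0.0, -0.0]
wrist_force: [-0.3, 0.3, 1.0]
width: 0.0456
finger_force: 30.0
```

Request:
servo_tool:
  plan:
    - [0,0,-0.02,0,0,0,36]
    - [0,0,-0.05,0,0,0,36]
    - [0,0,-0.1,0,0,0,36]
    - [0,0,-0.17,0,0,0,36]
    - [0,0,-0.25,0,0,0,36]
    - [0,0,-0.32,0,0,0,36]
    - [0,0,-0.36,0,0,0,36]
    - [0,0,-0.4,0,0,0,36]
    - [0,0,-0.4,0,0,0,36]

```text
time: 17.08
tool_pos: [0.5088, 0.2389, 0.1845]
ee_rot: [-3.141, -0.002, 0.0]
wrist_force: [-0.4, 0.2, -3.2]
width: 0.0454
finger_force: 30.0
```

Only the cover's weight (about 2.8 N) is on the wrist. I'll keep going straight up.

Request:
servo_tool:
  plan:
    - [0,0,-0.05,0,0,0,36]
    - [0,0,-0.13,0,0,0,36]
    - [0,0,-0.23,0,0,0,36]
    - [0,0,-0.35,0,0,0,36]
    - [0,0,-0.48,0,0,0,36]
    - [0,0,-0.6,0,0,0,36]
    - [0,0,-0.7,0,0,0,36]
    - [0,0,-0.77,0,0,0,36]
    - [0,0,-0.8,0,0,0,36]
    - [0,0,-0.8,0,0,0,36]
    - [0,0,-0.8,0,0,0,36]
    - [0,0,-0.8,0,0,0,36]

```text
time: 18.08
tool_pos: [0.5079, 0.2385, 0.262]
ee_rot: [3.141, 0.002, 0.0]
wrist_force: [-0.0, 1.3, -2.7]
width: 0.0455
finger_force: 30.0
```

```bash
python3 - <<'E'
from h import *
b=snap("side","side6"); o=robot.get_obs(); print(o["tool_pos"],o["ee_rot"],o["width"],o["wrist_force"],o["finger_force"])
u,v=proj("side",[[.5065,.239,.17]])[0].astype(int); cv2.imwrite("pics/end.png",cv2.resize(b[v-75:v+65,u-70:u+70,::-1],None,fx=4,fy=4,interpolation=cv2.INTER_CUBIC))
E
```

```text
[0.50789295 0.23853521 0.26193681] [ 3.14083348e+00  1.91602607e-03 -5.88389459e-05] 0.045382786746465356 [-0.41875326  0.51875667 -2.51577191] 29.9992511048913
```

View pics/end.png

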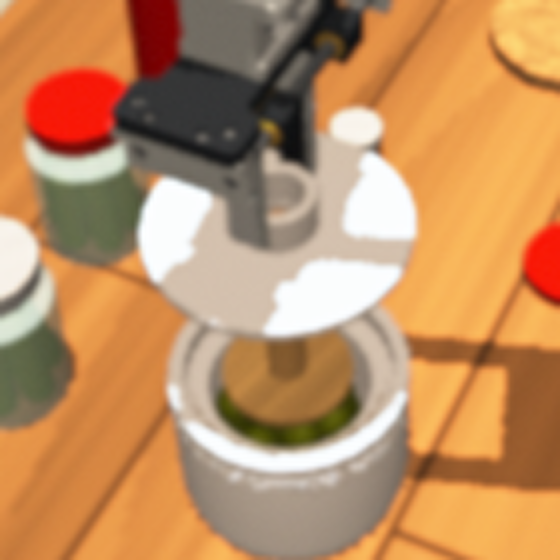

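The picture shows a wooden disc only about 135 px wide (83 mm) in the mouth, with pickles visible in front of it at (290,430). A 120 mm flange on the ledge should hide those. I'll raise the cover for a free view and compare with projected outlines.

Request:
servo_tool:
  plan:
    - [0,0,-0.05,0,0,0,36]
    - [0,0,-0.15,0,0,0,36]
    - [0,0,-0.28,0,0,0,36]
    - [0,0,-0.42,0,0,0,36]
    - [0,0,-0.55,0,0,0,36]
    - [0,0,-0.65,0,0,0,36]
    - [0,0,-0.7,0,0,0,36]
    - [0,0,-0.7,0,0,0,36]
    - [0,0,-0.7,0,0,0,36]

```text
time: 18.88
tool_pos: [0.5083, 0.2387, 0.3331]
ee_rot: [3.142, -0.0, 0.0]
wrist_force: [-0.1, 0.6, -2.2]
width: 0.0451
finger_force: 30.0
```

```bash
python3 - <<'E'
from h import *
b=snap("side","side7"); o=robot.get_obs(); print(o["tool_pos"],o["ee_rot"],o["width"],o["wrist_force"])
big=cv2.resize(b[:,:,::-1],None,fx=6,fy=6,interpolation=cv2.INTER_CUBIC); raw=big.copy()
for z,r,col in((.102,.06,(0,255,0)),(.107,.04,(255,255,0)),(.096,.05,(0,0,255)),(.11,.064,(255,0,255)),(.173,.012,(0,255,255))):
    cv2.polylines(big,[np.int32(proj("side",circ((.508,.2386,z),r))*6+2.5)],True,col,1)
u,v=(proj("side",[[.5065,.239,.12]])[0]*6).astype(int); s=np.s_[v-300:v+250,u-200:u+200]
cv2.imwrite("pics/lid.png",np.hstack([raw[s],big[s]]))
E
```

```text
[0.50812813 0.23862421 0.33235736] [ 3.14109588e+00  1.04627233e-03 -2.27640805e-05] 0.04540027159960111 [ 0.12310888 -0.45348834 -4.10524407]
```

View pics/lid.png

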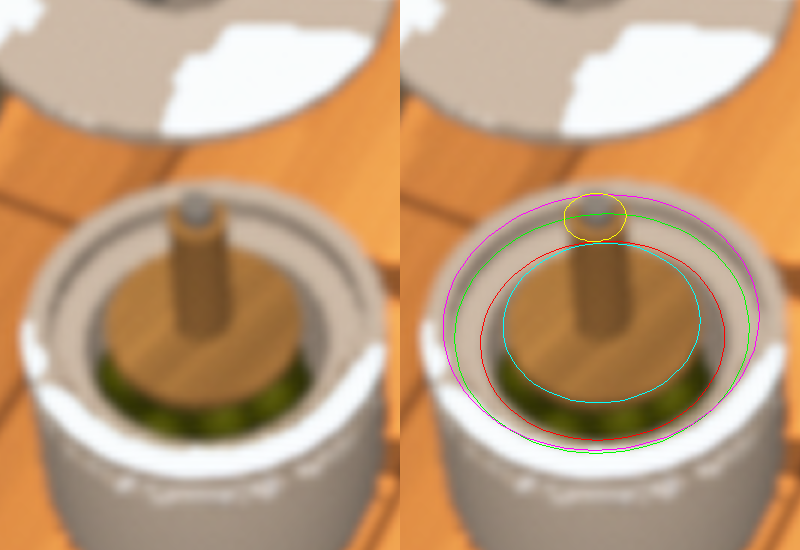

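The shoulder and knob match the outlines projected for a seated, upright lid: the 80 mm shoulder at its height (cyan) and the knob top (yellow). The ledge contact was also felt at the expected height. The renderer just doesn't draw the flange, which is why the pickles show. The cover is level and well clear, so I'm handing in.

```bash
python3 -c "
from bench import robot
print(robot.close_job())"
```

```text
the job is handed in; nothing more can be done
None
```

I set the nested lids on the crock, pushed the plunger fully down and saw it spring back. I then lifted the cover alone by its collar; the gripper still holds it level above the crock. The job is handed in, but no verdict came back. The last picture shows the inner lid's shoulder and knob at seated height, but its flange did not show up, so I took the ledge contact from the force reading.

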